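Put the mug on the warmer and key in its programme

TASK

Stand the red mug upright on the round warming plate, with its whole foot on the plate's flat top, and let go of it. Then start the warming programme on the sloping panel: press fully home, one key at a time and in this order, first the wide bar key, then the square key, then the round key, letting each spring back before the next; do not press the plus-shaped key, and leave everything else on the shelf where it stands.

Things in the scene. Friction and masses are not known exactly. Their poses are not given: they have to be found in the camera images.
- console: Grey control box of the mug warmer, fixed: 160 mm deep (its x, from -90 to +70 mm), 310 mm wide (its y), 116 mm high at the back. Origin: on its underside; x points from its front (robot side) to its back. The sloping black key panel is on its front half.
- panel (a point): Middle of the black key panel, which slopes at 30 degrees to the horizontal, from z = 50 mm at the box's front edge up to 116 mm; outward normal in the box's frame (-0.5, 0, 0.866). Four white keys stand on it in one level row along the box's y, 70 mm apart (y = -105, -35, 35, 105 mm); which key is where varies.
- rail (a point): Middle of a steel guard rail, 12 mm thick, fixed along the box's y, 112 mm above the row of keys and 10 mm behind it; ends at y = -148 and 148 mm, on arms that run level to posts at the back of the box. It bars a gripper that comes straight down on the keys; one tilted in line with the panel's normal passes under it.
- mug: Red enamel mug, loose, upright: 66 mm outside diameter at the rim, 75 mm high, 4 mm wall, handle on its +y side reaching to about 65 mm from the axis; about 0.18 kg. Origin: centre of its underside, z up.
- warmer: Round warming plate, fixed: dark steel disc with a bright top, 116 mm across at the foot, flat top 100 mm across, 18 mm high. Origin: centre of its underside (top face 18 mm above).
- bar (a joint): Travel of the wide bar-shaped key, 62 mm along the row, 24 mm up the slope: 0 = up, 0.010 m = fully pressed, along the inward normal of the sloping panel; spring return, 2 N to start, about 7 N when home.
- bar_top (a point): Centre of the top face of the wide bar-shaped key, 62 mm along the row, 24 mm up the slope; the face is 14 mm above the panel when the key is up and parallel to it. Moves with the key.
- bar_flag (a joint): Tell-tale of the bar key, a steel strip 30 x 8 mm set in the panel 46 mm down the slope from the key's centre: 0 = standing 11 mm proud (the key has not been pressed); the key takes it down and it stays down when the key comes up, at about 0.008 m after a full press. Not to be touched.
- square (a joint): Travel of the square key, 44 x 44 mm: 0 = up, 0.010 m = fully pressed, along the inward normal of the sloping panel; spring return, 2 N to start, about 7 N when home.
- square_top (a point): Centre of the top face of the square key, 44 x 44 mm; the face is 14 mm above the panel when the key is up and parallel to it. Moves with the key.
- square_flag (a joint): Tell-tale of the square key, a steel strip 30 x 8 mm set in the panel 46 mm down the slope from the key's centre: 0 = standing 11 mm proud (the key has not been pressed); the key takes it down and it stays down when the key comes up, at about 0.008 m after a full press. Not to be touched.
- round (a joint): Travel of the round key, 48 mm across: 0 = up, 0.010 m = fully pressed, along the inward normal of the sloping panel; spring return, 2 N to start, about 7 N when home.
- round_top (a point): Centre of the top face of the round key, 48 mm across; the face is 14 mm above the panel when the key is up and parallel to it. Moves with the key.
- round_flag (a joint): Tell-tale of the round key, a steel strip 30 x 8 mm set in the panel 46 mm down the slope from the key's centre: 0 = standing 11 mm proud (the key has not been pressed); the key takes it down and it stays down when the key comes up, at about 0.008 m after a full press. Not to be touched.
- cross (a joint): Travel of the plus-shaped key, 50 mm over its arms, each arm 16 mm wide: 0 = up, 0.010 m = fully pressed, along the inward normal of the sloping panel; spring return, 2 N to start, about 7 N when home.
- cross_top (a point): Centre of the top face of the plus-shaped key, 50 mm over its arms, each arm 16 mm wide; the face is 14 mm above the panel when the key is up and parallel to it. Moves with the key.
- cross_flag (a joint): Tell-tale of the cross key, a steel strip 30 x 8 mm set in the panel 46 mm down the slope from the key's centre: 0 = standing 11 mm proud (the key has not been pressed); the key takes it down and it stays down when the key comes up, at about 0.008 m after a full press. Not to be touched.
- dripper: White ceramic dripper on its matching base, one loose piece: 104 mm across at the top, 100 mm at the foot, 100 mm high. Origin: centre of its underside. To be left alone.
- jar: Clear glass sugar jar with steel lid, loose: 68 mm across, 112 mm high. Origin: centre of its underside. To be left alone.
- dispenser: Grey push dispenser of stirrers, loose: 66 x 66 mm box with a black plunger on top, 146 mm high in all. Origin: centre of its underside. To be left alone.
- spoon: Steel spoon lying flat, loose, 140 mm long along its x. Origin: centre of its underside (middle of its length). To be left alone.
- mill: Dark wooden pepper mill, loose: 52 mm across, 130 mm high. Origin: centre of its underside. To be left alone.
- tin: Steel coffee tin, loose: 84 mm across, 130 mm high. Origin: centre of its underside. To be left alone.
- bowl: Blue ceramic bowl, loose: 120 mm across, 55 mm high. Origin: centre of its underside. To be left alone.
Not all that is in view belongs to the job. What is shaped like the warmer but brown or yellow is not meant. Of the things that look like the mug, the larger one is meant.

How it is judged:
On the way, in this order (a step that is already met when the one before it is completed fails the run):
1. the mug stands upright on the warming plate, let go (horizontal distance between mug and warmer below 0.017 m and z of mug in the frame of warmer between 0.012 and 0.024 m and angle between mug's own z axis and vertical below 0.1 rad and contact force between the fingers and mug below 0.1 N and linear speed of mug below 0.03 m/s), for 0.2 s.
2. the bar key is pressed home (over 7 of its 10 mm), alone (horizontal distance between mug and warmer below 0.017 m and z of mug in the frame of warmer between 0.012 and 0.024 m and angle between mug's own z axis and vertical below 0.1 rad and value of joint bar above 0.007 m and value of joint each of square, round, cross below 0.002 m), for 0.05 s.
3. the square key is pressed home (over 7 of its 10 mm), alone (horizontal distance between mug and warmer below 0.017 m and z of mug in the frame of warmer between 0.012 and 0.024 m and angle between mug's own z axis and vertical below 0.1 rad and value of joint square above 0.007 m and value of joint each of bar, round, cross below 0.002 m), for 0.05 s.
4. the round key is pressed home (over 7 of its 10 mm), alone (horizontal distance between mug and warmer below 0.017 m and z of mug in the frame of warmer between 0.012 and 0.024 m and angle between mug's own z axis and vertical below 0.1 rad and value of joint round above 0.007 m and value of joint each of bar, square, cross below 0.002 m), for 0.05 s.
At the end, for the whole second after the job is handed in: The mug stands upright (within 0.1 rad) and at rest on the warming plate, its centre within 17 mm of the plate's centre; all four keys are up (within 2 mm); the tell-tales of the bar, square and round keys are down (over 4.5 mm) and that of the plus key is still up (under 2 mm) (horizontal distance between mug and warmer below 0.017 m and z of mug in the frame of warmer between 0.012 and 0.024 m and angle between mug's own z axis and vertical below 0.1 rad and linear speed of mug below 0.02 m/s and value of joint each of bar, square, round, cross, cross_flag below 0.002 m and value of joint each of bar_flag, square_flag, round_flag above 0.0045 m); the robot touches nothing.
It fails at once if the plus-shaped key is pressed, or two keys are down at once (value of joint cross above 0.004 m or value of joint each of bar, square above 0.004 m or value of joint each of bar, round above 0.004 m or value of joint each of bar, cross above 0.004 m or value of joint each of square, round above 0.004 m or value of joint each of square, cross above 0.004 m or value of joint each of round, cross above 0.004 m).
It fails at once if a key is pressed while the mug is not standing on the warming plate (value of joint any of bar, square, round above 0.004 m and not (horizontal distance between mug and warmer below 0.017 m and z of mug in the frame of warmer between 0.012 and 0.024 m and angle between mug's own z axis and vertical below 0.1 rad)).
It fails at once if the square key is pressed before the bar key, or the round key before the square key ((value of joint square_flag above 0.003 m and value of joint bar_flag below 0.003 m) or (value of joint round_flag above 0.003 m and value of joint square_flag below 0.003 m)).
It fails at once if the mug is tipped over (angle between mug's own z axis and vertical above 0.6 rad).
It fails at once if a bystander is shifted by more than 25 mm or tipped (distance of any of dripper, jar, dispenser, spoon, mill, tin, bowl from where it was at the start of the episode above 0.025 m or angle between any of dripper, jar, dispenser, mill, tin, bowl's own z axis and vertical above 0.35 rad).
It also fails if it takes over 70 s, if anything falls off the work surface, if the arm or the gripper's body presses on something with over 40 N, if the wrist force passes 120 N, or if a joint passes its speed limit or range.

ROBOT

A 6-joint arm with a two-finger parallel gripper is mounted at the origin on the work surface. World frame = base frame: x ahead of the robot, y to its left, z up, the work surface at z = 0. Lengths are in m, angles in rad, forces in N, time in s.
With the tool pointing down it reaches from about 0.375 to 0.975 m from the base axis. Payload 3.8 kg.
Tool frame: the origin (TCP) lies at the very end of the fingers, on their centre line; the grasp point (between the pads) lies 19 mm behind it; z points along the fingers, y is the line along which they close (so a half turn about z gives the same grasp; the last joint's range is limited). The gripper opens to 85 mm and grips with 20 to 120 N. Pads are 22 mm wide; open, the fingers measure 114 mm over their backs; the gripper's body (76 mm by 85 mm) begins 54 mm behind the grasp point. The pads swing forward as they close: fully open they stand 13 mm farther back than shut.
Start: joints at [-1.294, 0.264, 1.604, -0, 1.274, -0.037], TCP at [0.208, -0.642, 0.231] pointing down, gripper open.
Joint ranges: [-2.63, 2.63], [-0.94, 2.18], [0.31, 2.57], [-1.31, 4.45], [0, 2.66], [-2.55, 2.55]. Speed limits (rad/s): [2.57, 2.57, 3.14, 3.14, 3.14, 3.14].

INTERFACE

Orientations are given as a rotation vector (axis times angle).
In Python, from workcell import monitor, viewer, job gives the robot as it stands. The module is installed in compiled form; this text tells all that it offers.
- The arm moves only by the tool step_arm, never from a script. Its argument "series" is one flat list of numbers, 4 for each row, row after row: the shift along the tool's x, y, z in m, then the turn about the tool's z in rad. A call has 1 to 8 rows; each row is the pose to reach, as a shift and turn from the pose commanded when the call began, along the tool's axes at that moment; what a row does not reach only later rows make up. A row lasts 1/8 s, in which the tool goes at most 62.5 mm and 10.7 degrees, less where a joint would pass 70% of its speed; a pose out of reach is approached as far as the arm can. A call with a gripper value outside its range is refused whole. "gripper" is the opening, from 0 (shut) to 1 (fully open), set as the call begins (left out, the last holds). The fingers move at their own pace and stop on an object; "newtons" is the grip in N (left out, the last holds). Time passes only in rows, so rows that repeat a pose let the fingers close. It gives the time, the measured TCP pose, the force, the opening and the grip force at its end, in the units of the state.
- monitor.read_state(): the state, without advancing time (a new reading comes with each control period).
- viewer.read_camera(name): name is "scene" or "top"; returns a dict with "image" (480x640x3 uint8, red, green, blue), "intrinsics" (3x3 intrinsics, pixels), "distortion" ([k1, k2, p1, p2, k3] as OpenCV has them; the pictures are not rectified), "T" (4x4, takes a point from camera to world coordinates). Camera axes: x right, y up, looking along -z (the intrinsics and any distortion apply to the point x, -y, -z); pixel columns grow to the right and rows downward; lengths in m; the calibration is good to about 2 mm. A picture is of the moment at which its call begins. There is no depth.
- job.finish_job(): hands the job in; it is judged then, once.
Trained networks look in a picture, given as the dict that the camera call returned (one of the last four; its "shot" number tells which), for a name from the list of things; names that differ only in an ending like _2 or _b are one class to them, and where a whole thing is asked for, a point or a joint stands for the part that bears it (a point fixed in the world has none). Each returns a list of dicts, best first, with "score" (0 to 1); they miss things now and then, are a little off and sometimes report something else, mostly with a low value. They report only what shows in the picture. A call takes as long as a camera call. They do not tell look-alikes from the thing itself.
- viewer.boxes_of(picture, label): "extent" ([centre column, centre row, width, height] in pixels, round what is visible of it).
- viewer.spot_point(picture, label): "point" ([column, row] in pixels: a listed point, or the origin of a listed thing).
The state is a dict: "time": time; "q": joint angles; "joint_vel": joint speeds; "joint_torque": joint torques, N m; "tool_pos": TCP position; "tcp_rot": TCP orientation; "wrist_force": force on the tool from outside, world axes, zero at the start; "torque": the same for the moment, N m; "width": opening from 0.0 (shut) to 1.0 (fully open); "grip_force": force on a finger pad.
Only numpy, scipy, OpenCV 4.12 (cv2) and the standard library are available. Lean on these libraries where they do the work, as an engineer would, in place of code of your own. Each camera call takes 0.05 s, during which the arm holds its last target. There are 200 camera calls.

## Working session

There is one attempt and no reset: what is moved stays moved. The work goes in short steps, Python scripts to look and compute and a tool call to move; the robot and the scene stay as the last step left them, time stands still between calls to the robot, and variables do not carry over. Pictures are saved under pics/ and viewed, at most 10 in all, crops included, and the job is handed in when it is done.

Besides the shell and the picture viewer there is one more tool, called after "Call:" as name(argument=value, ...) on one line, values as JSON. step_arm: Moves the arm, as the interface text tells. Its arguments: {"type":"object","properties":{"series":{"type":"array"},"gripper":{"type":"number"},"newtons":{"type":"number"}},"required":["series"]}

```bash
mkdir -p pics; cat > h.py <<'E'
import numpy as np, cv2
from workcell import monitor, viewer, job
def cam(n,save=None):
    p=viewer.read_camera(n)
    if save: cv2.imwrite('pics/'+save,cv2.cvtColor(p['image'],cv2.COLOR_RGB2BGR))
    return p
def ray(p,uv):
    K=np.array(p['intrinsics'],float);D=np.array(p['distortion'],float)
    x,y=cv2.undistortPoints(np.array([[uv]],float),K,D)[0,0]
    T=np.array(p['T']);return T[:3,3],T[:3,:3]@np.array([x,-y,-1.])
def onz(p,uv,z):
    o,d=ray(p,uv);return o+d*(z-o[2])/d[2]
def tri(ps,uvs):
    A=np.zeros((3,3));b=np.zeros(3)
    for p,uv in zip(ps,uvs):
        o,d=ray(p,uv);d=d/np.linalg.norm(d);M=np.eye(3)-np.outer(d,d);A+=M;b+=M@o
    return np.linalg.solve(A,b)
def proj(p,X):
    T=np.array(p['T']);c=T[:3,:3].T@(np.array(X,float)-T[:3,3])
    return cv2.projectPoints(np.array([[c[0],-c[1],-c[2]]]),np.zeros(3),np.zeros(3),np.array(p['intrinsics'],float),np.array(p['distortion'],float))[0][0,0]
E
python3 - <<'E'
from h import *
np.set_printoptions(precision=3,suppress=True)
s=cam('scene','s0.png');t=cam('top','t0.png')
for n in ['console','panel','rail','mug','warmer','bar_top','square_top','round_top','cross_top','dripper','jar','dispenser','spoon','mill','tin','bowl']:
    for k,p in(('s',s),('t',t)):
        print(n,k,[(np.round(r['point']).tolist(),round(r['score'],2),onz(p,r['point'],.018 if n=='z' else 0)[:2].round(3).tolist()) for r in viewer.spot_point(p,n)[:4]])
print(s['T'],t['T'],monitor.read_state())
E
```

```text
console s [([342.0, 377.0], 0.96, [0.7, 0.024])]
console t []
panel s [([343.0, 343.0], 0.84, [0.622, 0.026])]
panel t [([312.0, 180.0], 0.56, [0.679, 0.027])]
rail s [([395.0, 338.0], 0.68, [0.604, 0.142]), ([347.0, 321.0], 0.67, [0.565, 0.035])]
rail t [([308.0, 169.0], 0.59, [0.711, 0.039])]
mug s [([361.0, 297.0], 0.79, [0.5, 0.069]), ([323.0, 270.0], 0.65, [0.426, -0.023])]
mug t [([297.0, 244.0], 0.83, [0.499, 0.074]), ([332.0, 271.0], 0.62, [0.421, -0.02])]
warmer s [([218.0, 249.0], 0.94, [0.373, -0.291]), ([224.0, 198.0], 0.83, [0.2, -0.3]), ([156.0, 237.0], 0.56, [0.339, -0.457]), ([280.0, 247.0], 0.48, [0.36, -0.134])]
warmer t [([435.0, 344.0], 0.93, [0.208, -0.302]), ([431.0, 285.0], 0.75, [0.373, -0.297]), ([485.0, 298.0], 0.67, [0.33, -0.447])]
bar_top s [([361.0, 336.0], 0.58, [0.603, 0.066])]
bar_top t [([304.0, 183.0], 0.64, [0.673, 0.051])]
square_top s [([393.0, 336.0], 0.73, [0.6, 0.139]), ([174.0, 319.0], 0.48, [0.575, -0.362])]
square_top t [([272.0, 181.0], 0.56, [0.681, 0.141])]
round_top s [([291.0, 337.0], 0.68, [0.612, -0.091])]
round_top t [([349.0, 181.0
[... 974 characters left out ...]
])]
[[-0.043 -0.79   0.611  1.174]
 [ 0.999 -0.032  0.029 -0.02 ]
 [-0.003  0.612  0.791  1.089]
 [ 0.     0.     0.     1.   ]] [[-0.029  0.997 -0.078  0.362]
 [-1.    -0.03  -0.01  -0.043]
 [-0.012  0.077  0.997  1.594]
 [ 0.     0.     0.     1.   ]] {'time': 1.7, 'q': array([-1.294,  0.264,  1.604, -0.   ,  1.274, -0.037]), 'joint_vel': array([ 0.001,  0.002, -0.001,  0.001, -0.   ,  0.001]), 'joint_torque': array([ -0.001, -51.504, -36.771,  -0.   ,   0.001,   0.   ]), 'tool_pos': array([ 0.208, -0.642,  0.231]), 'tcp_rot': array([3.103, 0.491, 0.   ]), 'wrist_force': array([ 0.251, -0.113, -0.277]), 'torque': array([0.025, 0.01 , 0.006]), 'grip_force': 0.0, 'width': 0.9992119393310223}
```

```bash
python3 - <<'E'
import cv2,numpy as np
s=cv2.imread('pics/s0.png');t=cv2.imread('pics/t0.png')
a=cv2.resize(s[170:430,120:540],(800,495),interpolation=cv2.INTER_CUBIC)
b=cv2.resize(t[140:380,160:520],(800,533),interpolation=cv2.INTER_CUBIC)
cv2.imwrite('pics/s0c.png',a);cv2.imwrite('pics/t0c.png',b)
E
```

```text
(no output)
```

View pics/s0c.png

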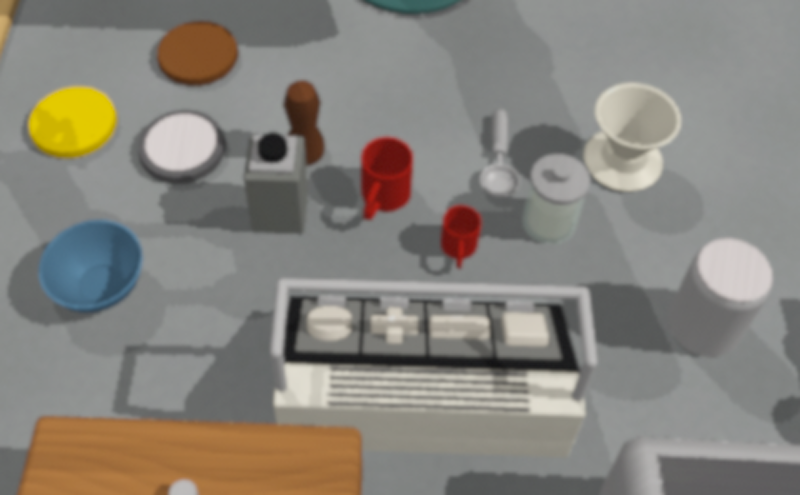

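View pics/t0c.png

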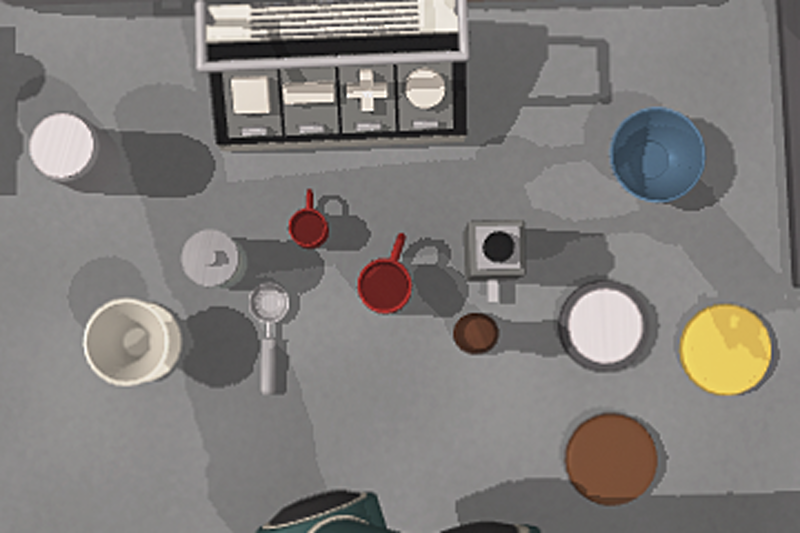

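Scene view (crop, full-image pixels): there are two red mugs. The large one is at (323,270) and the small one at (361,297). There are three discs: the bright-topped steel one at (218,249), brown at (224,198) and yellow at (156,237). In the top view the large mug is at (332,271), the small one at (297,244), and the steel plate at (431,285). On the panel at top row ~181, left to right, are the square (272), bar (300), plus (325) and round (351) keys. I choose the mug at (332,271) and the disc at (431,285), and measure them finely from blobs.

```bash
cat > m.py <<'E'
from h import *
np.set_printoptions(precision=4,suppress=True)
def blobs(m,lo=30):
    n,l,st,c=cv2.connectedComponentsWithStats(m.astype(np.uint8),connectivity=4)
    return [(st[i,4],c[i],l==i) for i in range(1,n) if st[i,4]>=lo]
def near(bs,uv): return min(bs,key=lambda b:np.hypot(*(b[1]-uv)))
def plane(p,m,z):
    v,u=np.nonzero(m); return np.array([onz(p,(a,b),z)[:2] for a,b in zip(u,v)])
def circ(p,m,z): # area centroid & equivalent radius
    cs=max(cv2.findContours(m.astype(np.uint8),0,1)[0],key=cv2.contourArea)[:,0]
    P=np.array([onz(p,c,z)[:2] for c in cs],np.float32); return cv2.minEnclosingCircle(P)
def red(p):
    i=p['image'].astype(int);return (i[...,0]>70)&(i[...,1]<0.45*i[...,0])&(i[...,2]<0.45*i[...,0])
def mug(p,uv):
    m=near(blobs(red(p)),uv)[2]; k=cv2.getStructuringElement(cv2.MORPH_ELLIPSE,(9,9))
    b=cv2.morphologyEx(m.astype(np.uint8),cv2.MORPH_OPEN,k)
    c,r=circ(p,b,.075); h=plane(p,m&(b==0),.04); d=h-c; d=d[np.hypot(*d.T)>.036]
    return np.array(c),r,d.mean(0),np.degrees(np.arctan2(*d.mean(0)[::-1]))
E
python3 - <<'E'
from m import *
t=cam('top');s=cam('scene')
print('mug',mug(t,(332,271)),'small',mug(t,(297,244)))
i=t['image'].astype(int); w=near(blobs(i.min(2)>170,200),(431,285)); print('warmer',circ(t,w[2],.018),w[0])
for n,p,uvs in (('t',t,[(272,182),(300,182),(325,181),(351,180)]),('s',s,[(393,342),(361,341),(328,340),(293,339)])):
    i=p['image'].astype(int)
    for uv in uvs:
        b=near(blobs(i.min(2)>150,40),uv); print(n,b[0],b[1].round(1),onz(p,b[1],.095))
a=cv2.resize(t['image'][150:300,240:390],(600,600),interpolation=cv2.INTER_CUBIC)
cv2.imwrite('pics/c1.png',a[...,::-1])
E
```

```text
mug (array([ 0.4212, -0.0237]), 0.031491268426179886, array([ 0.0476, -0.0135]), np.float64(-15.851432456248766)) small (array([0.4937, 0.0629]), 0.020933618769049644, array([0.0439, 0.003 ]), np.float64(3.9202481120019868))
warmer ((0.368517130613327, -0.2967650890350342), 0.04615195840597153) 857
t 257 [272.2 182.5] [0.6575 0.1304 0.095 ]
t 158 [298.3 181.8] [0.657  0.0606 0.095 ]
t 144 [324.7 180.5] [ 0.6582 -0.0101  0.095 ]
t 212 [350.9 179.8] [ 0.6578 -0.0799  0.095 ]
s 365 [395.7 341.9] [0.6619 0.1295 0.095 ]
s 245 [359.7 340.1] [0.6611 0.0566 0.095 ]
s 258 [326.8 337. ] [ 0.6568 -0.0107  0.095 ]
s 314 [293.2 338.4] [ 0.6629 -0.0796  0.095 ]
```

View pics/c1.png

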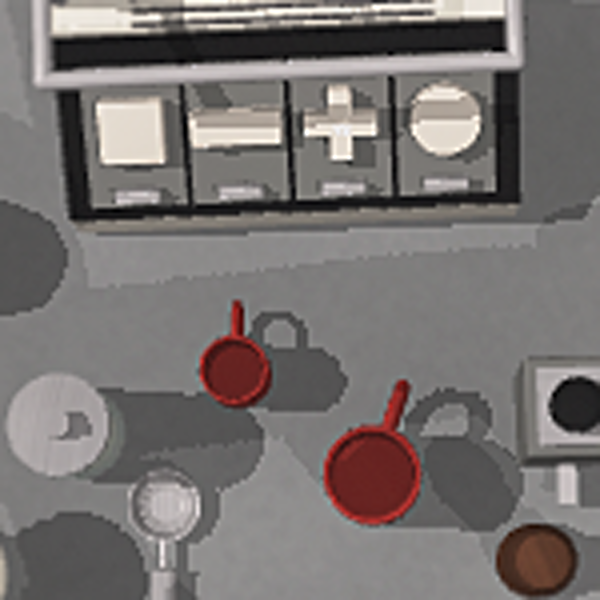

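The close crop confirms it. The large mug's rim is at top (332,269) with its handle pointing up and to the right. The small one is at (298,243), and the keys run square, bar, plus, round. The rail lies just above the key row at row ~169.

The tool can't be tilted. I'll press instead with one finger of the open gripper, fingers in line with x, so the body stays in front of the rail.

```bash
cat > go.py <<'E'
import sys; from m import *
from scipy.spatial.transform import Rotation as R
def go(x,y,z,a): # world TCP target, x_tool heading in degrees
    s=monitor.read_state();M=R.from_rotvec(s['tcp_rot']).as_matrix()
    h=np.arctan2(M[1,0],M[0,0]);th=(h-np.radians(a)+np.pi)%(2*np.pi)-np.pi
    print('t',s['time'],'pos',s['tool_pos'],'head',np.degrees(h).round(2),'z',M[:,2],'F',s['wrist_force'],'w',round(s['width'],3),'->',M.T@(np.array([x,y,z])-s['tool_pos']),round(th,4))
if __name__=='__main__': go(*map(float,sys.argv[1:5]))
E
python3 go.py .421 -.024 .231 -16
python3 - <<'E'
from m import *
t=cam('top')
print([onz(t,(u,v),z) for u,v,z in((273,170.5,.195),(340,168,.195))])
E
```

```text
t 1.8 pos [ 0.2084 -0.642   0.2313] head 17.98 z [ 0. -0. -1.] F [-0.3233  0.3504 -0.8279] w 1.003 -> [ 0.393  -0.5222  0.0003] 0.593
[array([0.6681, 0.1163, 0.195 ]), array([ 0.6689, -0.0513,  0.195 ])]
```

Call:
step_arm(series=[0.393,-0.522,0,0.593,0.393,-0.522,0,0.593,0.393,-0.522,0,0.593,0.393,-0.522,0,0.593,0.393,-0.522,0,0.593,0.393,-0.522,0,0.593,0.393,-0.522,0,0.593,0.393,-0.522,0,0.593], gripper=1)

```text
time: 2.85
tool_pos: [0.3715, -0.1675, 0.2318]
tcp_rot: [3.11, -0.438, 0.003]
wrist_force: [2.5, 0.3, 0.6]
width: 1.0
grip_force: 0.0
```

```bash
python3 go.py .421 -.024 .12 -16
```

```text
t 2.85 pos [ 0.3715 -0.1675  0.2318] head -16.03 z [ 0.0017 -0.0007 -1.    ] F [2.4561 0.3318 0.602 ] w 1.0 -> [ 0.0077 -0.1516  0.1118] -0.0006
```

Call:
step_arm(series=[0.008,-0.15,0,0,0.008,-0.15,0,0,0.008,-0.15,0,0,0.008,-0.15,0,0,0.008,-0.15,0,0])

```text
time: 3.48
tool_pos: [0.4199, -0.0278, 0.2313]
tcp_rot: [3.111, -0.437, -0.0]
wrist_force: [0.2, 0.6, 0.5]
width: 1.002
grip_force: 0.0
```

```bash
python3 go.py .4215 -.024 .034 -16
```

```text
t 3.475 pos [ 0.4199 -0.0278  0.2313] head -15.99 z [-0.0002 -0.0005 -1.    ] F [0.1859 0.5825 0.5465] w 1.002 -> [ 0.0005 -0.0042  0.1973] 0.0003
```

Call:
step_arm(series=[0,-0.004,0.05,0,0,-0.004,0.1,0,0,-0.004,0.15,0,0,-0.004,0.18,0,0,-0.004,0.197,0,0,-0.004,0.197,0,0,-0.004,0.197,0])

```text
time: 4.35
tool_pos: [0.4219, -0.0243, 0.0351]
tcp_rot: [3.111, -0.44, 0.002]
wrist_force: [-0.6, 0.3, 0.9]
width: 1.0
grip_force: 0.0
```

```bash
python3 - <<'E'
from go import *
go(.4215,-.024,.034,-16)
t=cam('top');s=cam('scene')
a=np.hstack([cv2.resize(p['image'][r:r+110,c:c+110],(400,400),interpolation=cv2.INTER_CUBIC) for p,r,c in((t,215,280),(s,215,270))])
cv2.imwrite('pics/c2.png',a[...,::-1])
E
```

```text
t 4.35 pos [ 0.4219 -0.0243  0.0351] head -16.09 z [ 0.0012 -0.0002 -1.    ] F [-0.6091  0.2853  0.851 ] w 1.0 -> [-0.0004 -0.0002  0.0011] -0.0015
```

View pics/c2.png

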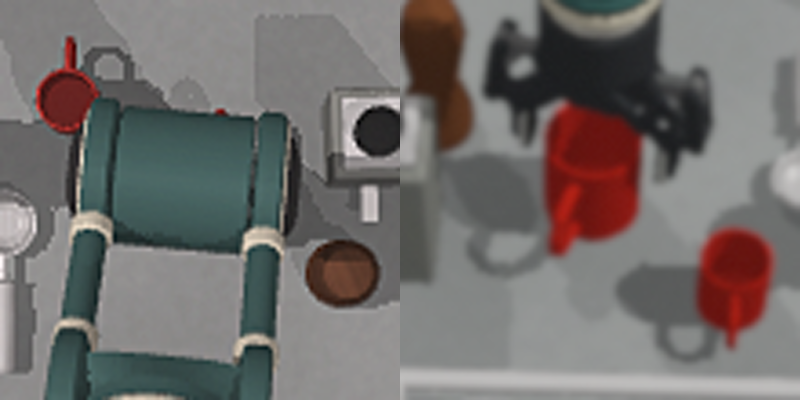

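The top view shows the wrist over the mug, with the handle tip just showing. The scene view shows a finger on either side of the large mug (crop 593,170) and the handle clear. Now close.

Call:
step_arm(series=[0,0,0.001,0,0,0,0.001,0,0,0,0.001,0,0,0,0.001,0,0,0,0.001,0,0,0,0.001,0], gripper=0.3, newtons=35)

```text
time: 5.2
tool_pos: [0.4221, -0.0236, 0.0344]
tcp_rot: [3.111, -0.436, 0.003]
wrist_force: [-2.1, -0.9, 5.6]
width: 0.756
grip_force: 38.4
```

Call:
step_arm(series=[0,0,-0.04,0,0,0,-0.08,0,0,0,-0.13,0,0,0,-0.175,0,0,0,-0.175,0,0,0,-0.175,0])

```text
time: 5.95
tool_pos: [0.4203, -0.0232, 0.2072]
tcp_rot: [3.111, -0.437, -0.003]
wrist_force: [-1.0, -0.1, -2.4]
width: 0.754
grip_force: 40.4
```

```bash
python3 go.py .370 -.296 .209 -16
```

```text
t 5.95 pos [ 0.4203 -0.0232  0.2072] head -15.98 z [-0.0016  0.0002 -1.    ] F [-0.9805 -0.1404 -2.3798] w 0.754 -> [ 0.0268  0.2761 -0.0018] 0.0003
```

Call:
step_arm(series=[0.005,0.05,0,0,0.01,0.1,0,0,0.015,0.15,0,0,0.02,0.2,0,0,0.024,0.24,0,0,0.027,0.276,0,0,0.027,0.276,0,0,0.027,0.276,0,0])

```text
time: 6.95
tool_pos: [0.37, -0.2949, 0.206]
tcp_rot: [-3.108, 0.438, 0.006]
wrist_force: [-1.1, 1.0, -2.9]
width: 0.753
grip_force: 40.8
```

```bash
python3 - <<'E'
from go import *
t=cam('top');s=cam('scene')
go(.370,-.296,.055,-16)
for p in(t,s):
  for n in('mug','warmer'): print(n,[(np.round(r['point']).tolist(),round(r['score'],2),onz(p,r['point'],.174 if n=='mug' else 0).round(3)) for r in viewer.spot_point(p,n)[:4]])
a=np.hstack([cv2.resize(p['image'][r:r+120,c:c+120],(400,400),interpolation=cv2.INTER_CUBIC) for p,r,c in((t,225,370),(s,190,160))])
cv2.imwrite('pics/c3.png',a[...,::-1])
E
```

```text
t 7.05 pos [ 0.3706 -0.2948  0.2069] head -15.95 z [-0.0018  0.002  -1.    ] F [-0.2003 -0.1275 -2.4047] w 0.754 -> [0.     0.0015 0.1519] 0.0009
mug [([296.0, 246.0], 0.61, array([0.479, 0.065, 0.174])), ([441.0, 285.0], 0.56, array([ 0.371, -0.295,  0.174]))]
warmer [([433.0, 346.0], 0.82, array([ 0.203, -0.297,  0.   ])), ([431.0, 287.0], 0.71, array([ 0.367, -0.297,  0.   ])), ([490.0, 296.0], 0.38, array([ 0.336, -0.461,  0.   ]))]
mug [([208.0, 205.0], 0.75, array([ 0.376, -0.29 ,  0.174])), ([362.0, 298.0], 0.72, array([0.609, 0.055, 0.174]))]
warmer [([224.0, 200.0], 0.69, array([ 0.205, -0.298,  0.   ])), ([158.0, 236.0], 0.58, array([ 0.336, -0.45 ,  0.   ])), ([216.0, 250.0], 0.56, array([ 0.375, -0.294,  0.   ]))]
```

View pics/c3.png

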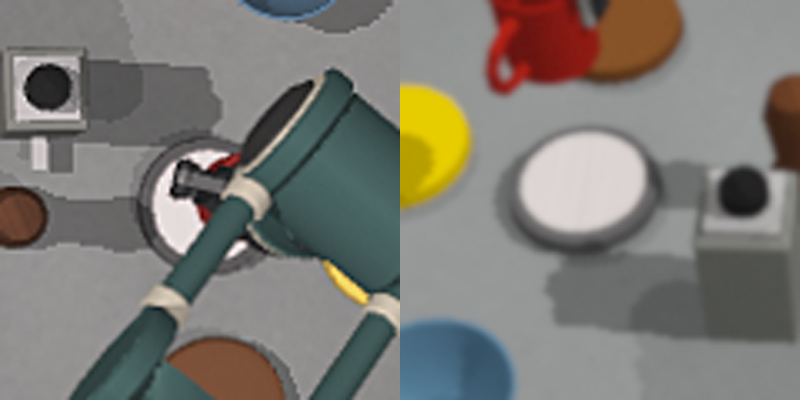

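The mug is held upright over the bright disc. The scene view has the mug at (208,205) and the plate at (216,250), and both sit at about (0.371,-0.295). Lower it.

Call:
step_arm(series=[0,0.001,0.05,0,0,0.001,0.1,0,0,0.001,0.135,0,0,0.001,0.145,0,0,0.001,0.15,0,0,0.001,0.154,0,0,0.001,0.154,0,0,0.001,0.154,0])

```text
time: 8.25
tool_pos: [0.3715, -0.2977, 0.0552]
tcp_rot: [3.11, -0.437, 0.002]
wrist_force: [-0.4, 0.0, -1.6]
width: 0.752
grip_force: 40.7
```

Call:
step_arm(series=[0,-0.001,0.001,0,0,-0.001,0.002,0,0,-0.001,0.003,0,0,-0.001,0.003,0])

```text
time: 8.75
tool_pos: [0.3712, -0.2962, 0.0524]
tcp_rot: [-3.111, 0.437, 0.0]
wrist_force: [-4.2, 2.1, 6.9]
width: 0.758
grip_force: 41.7
```

Contact (force up +9 N). Release.

Call:
step_arm(series=[0,0,0,0,0,0,0,0,0,0,0,0,0,0,0,0], gripper=1)

```text
time: 9.25
tool_pos: [0.3711, -0.2962, 0.0512]
tcp_rot: [-3.111, 0.437, 0.0]
wrist_force: [-0.7, -0.3, -0.3]
width: 1.004
grip_force: 0.0
```

Call:
step_arm(series=[0,0,-0.02,0,0,0,-0.06,0,0,0,-0.11,0,0,0,-0.16,0,0,0,-0.21,0,0,0,-0.26,0,0,0,-0.26,0])

```text
time: 10.12
tool_pos: [0.3732, -0.298, 0.3168]
tcp_rot: [3.105, -0.436, 0.013]
wrist_force: [0.7, -0.2, -0.7]
width: 0.999
grip_force: 0.0
```

```bash
python3 - <<'E'
from go import *
t=cam('top');s=cam('scene','s3.png')
go(.52,-.12,.31,90)
for p in(t,s):
  for n in('mug','warmer'): print(n,[(np.round(r['point']).tolist(),round(r['score'],2),onz(p,r['point'],.018 if n=='mug' else 0).round(3)) for r in viewer.spot_point(p,n)[:4]])
# top: rim if visible
E
python3 - <<'E'
import cv2
s=cv2.imread('pics/s3.png');cv2.imwrite('pics/c4.png',cv2.resize(s[80:330,120:420],(720,600),interpolation=cv2.INTER_CUBIC))
E
```

```text
t 10.225 pos [ 0.3713 -0.2963  0.3116] head -16.0 z [ 0.0009 -0.0008 -1.    ] F [-0.1309  0.1933  0.0293] w 1.001 -> [ 0.0944 -0.2105  0.0016] -1.85
mug [([298.0, 246.0], 0.72, array([0.492, 0.071, 0.018])), ([322.0, 179.0], 0.6, array([ 0.677, -0.002,  0.018]))]
warmer [([430.0, 290.0], 0.7, array([ 0.359, -0.294,  0.   ])), ([487.0, 295.0], 0.67, array([ 0.338, -0.454,  0.   ])), ([314.0, 175.0], 0.64, array([0.693, 0.021, 0.   ])), ([433.0, 344.0], 0.63, array([ 0.208, -0.295,  0.   ]))]
mug [([359.0, 299.0], 0.82, array([0.517, 0.063, 0.018])), ([215.0, 248.0], 0.59, array([ 0.384, -0.294,  0.018]))]
warmer [([214.0, 246.0], 0.89, array([ 0.364, -0.302,  0.   ])), ([157.0, 236.0], 0.79, array([ 0.337, -0.454,  0.   ])), ([226.0, 202.0], 0.57, array([ 0.213, -0.293,  0.   ]))]
```

View pics/c4.png

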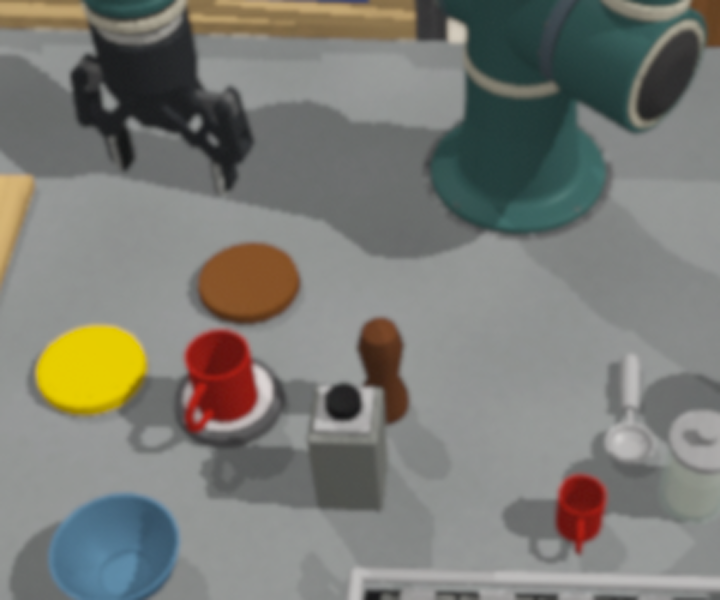

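```bash
python3 - <<'E'
from go import *
s=cam('scene')
st=monitor.read_state();M=R.from_rotvec(st['tcp_rot']).as_matrix();P=st['tool_pos']
n=M[:,0]
for k,(u,v) in dict(RkOut=(250,130),RkTop=(235,90),RkBot=(248,155),Rtip=(228,190),LkOut=(75,85),LkTop=(85,58),LkBot=(88,120),Ltip=(122,167)).items():
    o,d=ray(s,(120+u/2.4,80+v/2.4)); X=o+d*((P-o)@n)/(d@n); print(k,(M.T@(X-P))[1:]*1000)
E
```

```text
RkOut [-78.4294 -89.2356]
RkTop [ -71.4072 -127.5952]
RkBot [-72.5448 -61.0416]
Rtip [-47.2095 -14.2435]
LkOut [ 75.7912 -93.9273]
LkTop [  58.3903 -125.3449]
LkBot [ 73.5443 -57.7495]
Ltip [ 53.1804 -10.9285]
```

The mug stands inside the plate's bright top (scene crop 222,375). The open fingertips sit 50 mm off the axis and 13 mm behind the TCP. The knuckles bulge to 77 mm from the axis, which has to stay in front of or under the rail.

I'll move to in front of the bar key, fingers along x.

```bash
python3 go.py .571 .060 .30 90
```

```text
t 10.475 pos [ 0.3705 -0.2956  0.3094] head -16.0 z [-0.0025  0.0022 -1.    ] F [0.563  0.7202 0.1866] w 1.003 -> [ 0.0948 -0.3971  0.0097] -1.85
```

Call:
step_arm(series=[0.095,-0.397,0.008,-1.85,0.095,-0.397,0.008,-1.85,0.095,-0.397,0.008,-1.85,0.095,-0.397,0.008,-1.85,0.095,-0.397,0.008,-1.85,0.095,-0.397,0.008,-1.85,0.095,-0.397,0.008,-1.85,0.095,-0.397,0.008,-1.85])

```text
time: 11.48
tool_pos: [0.5722, 0.0619, 0.3013]
tcp_rot: [-2.564, -1.812, 0.003]
wrist_force: [0.3, -1.0, -0.2]
width: 0.998
grip_force: 0.0
```

```bash
python3 go.py .571 .060 .30 90
```

```text
t 11.475 pos [0.5722 0.0619 0.3013] head 70.51 z [-0.0029  0.0004 -1.    ] F [ 0.2658 -0.9661 -0.1679] w 0.998 -> [-0.0022 -0.0005  0.0013] -0.3401
```

Call:
step_arm(series=[-0.002,0,0.001,-0.34,-0.002,0,0.001,-0.34,-0.002,0,0.001,-0.34,-0.002,0,0.001,-0.34])

```text
time: 11.98
tool_pos: [0.5709, 0.0574, 0.3016]
tcp_rot: [-2.235, -2.207, 0.001]
wrist_force: [0.1, -0.7, 0.0]
width: 1.002
grip_force: 0.0
```

```bash
python3 - <<'E'
from go import *
t=cam('top');s=cam('scene')
go(.571,.060,.10,90)
print('mug top',mug(t,(431,287)))
i=t['image'].astype(int); w=near(blobs(i.min(2)>150,40),(431,285)); print(w[0],w[1],onz(t,w[1],.018))
print('mug',[(r['point'],r['score'],onz(s,r['point'],.018)) for r in viewer.spot_point(s,'mug')[:3]])
a=cv2.resize(s['image'][250:400,230:430],(800,600),interpolation=cv2.INTER_CUBIC)
cv2.imwrite('pics/c5.png',a[...,::-1])
b=cv2.resize(t['image'][150:200,255:375],(800,333),interpolation=cv2.INTER_CUBIC)
c=cv2.resize(t['image'][260:310,405:455],(266,266),interpolation=cv2.INTER_CUBIC)
o=np.zeros((600,800,3),np.uint8);o[:333]=b;o[334:,:266]=c; cv2.imwrite('pics/c6.png',o[...,::-1])
E
```

```text
t 12.075 pos [0.5711 0.0573 0.302 ] head 89.33 z [-0.0005  0.     -1.    ] F [ 0.0874 -0.0421  0.2114] w 1.002 -> [0.0027 0.     0.202 ] -0.0117
mug top (array([ 0.3743, -0.2945]), 0.037196677178144455, array([ 0.0409, -0.0238]), np.float64(-30.21965054136006))
287 [427.1045 290.7247] [ 0.3569 -0.2826  0.018 ]
mug [([358.8, 299.8], 0.81, array([0.5183, 0.0619, 0.018 ])), ([217.0, 248.2], 0.57, array([ 0.3831, -0.2894,  0.018 ])), ([444.0, 252.0], 0.16, array([0.3716, 0.2737, 0.018 ]))]
```

View pics/c5.png

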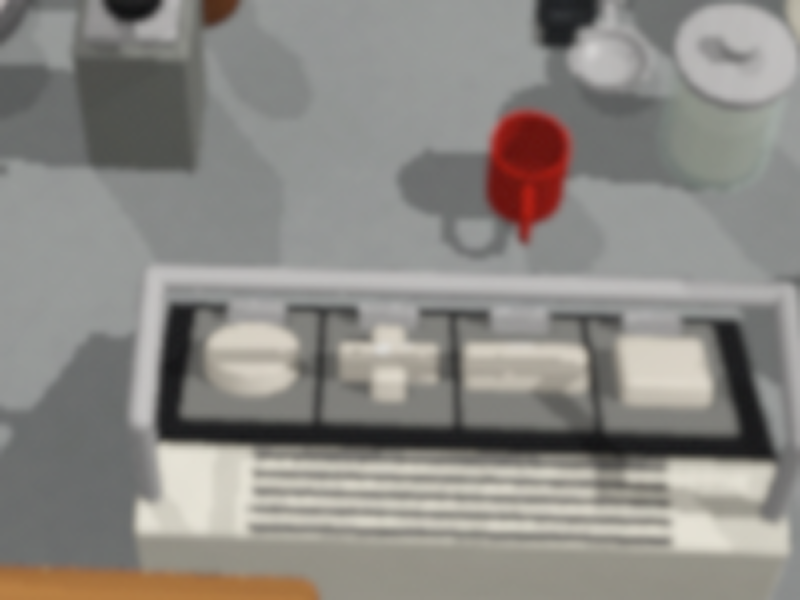

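View pics/c6.png

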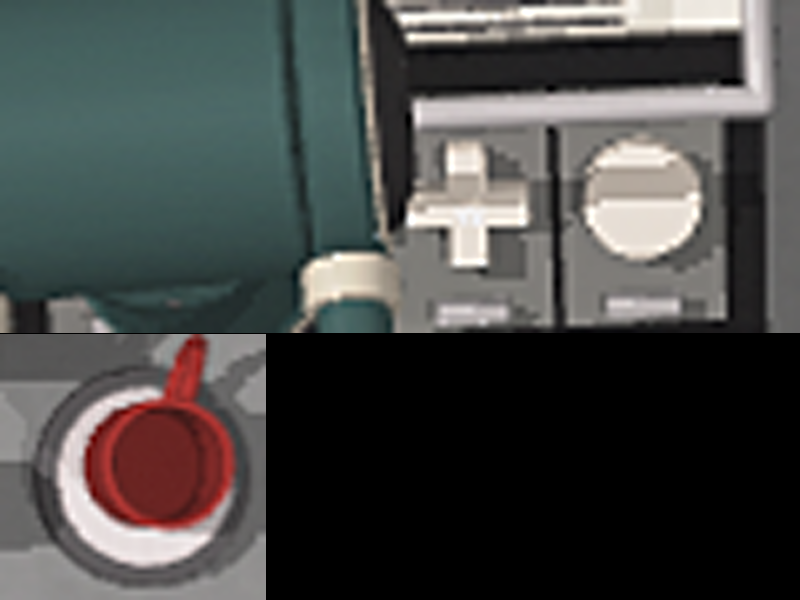

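```bash
python3 - <<'E'
from go import *
t=cam('top')
print('rim',onz(t,(405+160/5.32-.5,260+(463-334)/5.32-.5),.093),'plate',onz(t,(405+141.5/5.32-.5,260+(475-334)/5.32-.5),.005))
# plate foot outline fit: mug rim colour fit
m=near(blobs(red(t)),(434,285))[2].astype(np.uint8); b=cv2.morphologyEx(m,cv2.MORPH_OPEN,cv2.getStructuringElement(cv2.MORPH_ELLIPSE,(13,13)))
print(circ(t,b,.093))
s=cam('scene')
# plate rim vs rail: profile along rail columns for z
for p,c,r in((t,(335,345,355),(155,178)),(s,(290,330,370),(305,335))):
    for u in c: print(u,p['image'][r[0]:r[1],u].astype(int).mean(1).round().astype(int))
E
```

```text
rim [ 0.3748 -0.2917  0.093 ] plate [ 0.3696 -0.2962  0.005 ]
((0.3738917112350464, -0.29126566648483276), 0.03649896755814552)
335 [125  40  22  34  35  35  35  28  55 154 197 209 184 134 122 125 127 126
 126 126 127 131  87]
345 [ 93  14  27  35  34  35  34  21  85 189 202 202 170 110 123 123 118 148
 205 250 167 168 170]
355 [ 38  26  34  35  35  35  30  26 152 194 208 189 148 108 123 121 128 135
 244 164 167 170 170]
290 [134 135 135 137 136 137 136 137 137 137 139 153 176 189 189 180 162 143
 140 151 162 165 160 155 157 172 193 204 206 207]
330 [152 152 152 152 153 153 153 153 153 152 152 152 161 178 188 189 182 165
 147 144 155 166 169 164 157 155 164 178 186 190]
370 [139 139 139 139 138 138 138 138 138 138 138 138 140 153 174 186 189 184
 168 148 139 144 135 104  89 111 123 125 126 130]
```

```bash
python3 - <<'E'
from go import *
t=cam('top');s=cam('scene')
def xz(a,b):  # line parallel to world y: intersect rays in x-z
    o1,d1=ray(t,a);o2,d2=ray(s,b);k=np.linalg.solve(np.array([[d1[0],-d2[0]],[d1[2],-d2[2]]]),[o2[0]-o1[0],o2[2]-o1[2]]);return (o1+k[0]*d1)[[0,2]]
print('rail',xz((345,165.4),(330,319.8)),xz((355,164.8),(290,318.6)))
# flags centres top/scene & square, cross key
print('flagR',xz((255+643/6.667,150+305/6.667),(230+255/4,250+308/4)),'flagX',xz((255+472/6.667,150+313/6.667),(230+388/4,250+312/4)))
print('round',xz((255+643/6.667,150+200/6.667),(230+251/4,250+355/4)),'crossctr',xz((255+468/6.667,150+200/6.667),(230+389/4,250+357/4)))
for n,p in (('sq',(.658,.130,.095)),('rd',(.658,-.08,.095)),('x',(.658,-.01,.095))): print(n,proj(t,p),proj(s,p))
E
```

```text
rail [0.6745 0.1981] [0.6752 0.1983]
flagR [0.6201 0.0641] flagX [0.6191 0.0633]
round [0.6592 0.086 ] crossctr [0.6602 0.0916]
sq [272.3532 182.2963] [395.7999 340.2205]
rd [350.9096 179.7836] [293.104  336.2033]
x [324.6774 180.5916] [327.1704 337.4956]
```

The mug is about 6 mm off the plate's centre, which is fine. The rail is at x=0.675, z≈0.196, matching the layout expected for keys at x=0.658, z=0.095. Descend in front of the rail.

Call:
step_arm(series=[0.003,0,0.05,-0.012,0.003,0,0.1,-0.012,0.003,0,0.15,-0.012,0.003,0,0.19,-0.012,0.003,0,0.208,-0.012,0.003,0,0.208,-0.012,0.003,0,0.208,-0.012])

```text
time: 13.2
tool_pos: [0.5729, 0.0605, 0.0964]
tcp_rot: [2.218, 2.222, 0.004]
wrist_force: [-0.0, -0.8, 0.9]
width: 1.0
grip_force: 0.0
```

```bash
python3 - <<'E'
from go import *
s=cam('scene')
go(.594,.060,.079,90)
# predicted tip corners in crop
for X in((.628,.060,.108),(.628,.060,.094)): print(proj(s,X), (proj(s,X)-[300,280])*8)
a=cv2.resize(s['image'][280:355,300:400],(800,600),interpolation=cv2.INTER_CUBIC)
cv2.imwrite('pics/c7.png',a[...,::-1])
E
```

```text
t 13.25 pos [0.5732 0.0605 0.0967] head 90.12 z [ 0.0041  0.0002 -1.    ] F [-0.0326 -0.2652  1.6722] w 0.997 -> [-0.0006  0.0208  0.0178] 0.002
[361.598  322.7064] [492.7841 341.6509]
[361.1094 326.0015] [488.8752 368.012 ]
```

View pics/c7.png

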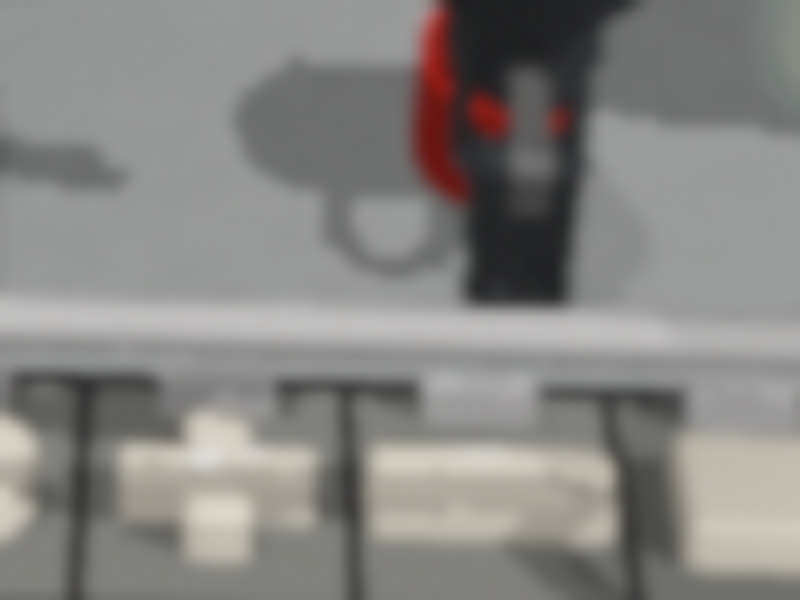

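The rail hides the fingertip, but the finger (crop col ~520) lines up with the bar key (365–620). Continue under the rail towards the bar.

Call:
step_arm(series=[0,0,0.008,0,0,0,0.014,0,0,0.007,0.016,0,0,0.014,0.016,0,0,0.02,0.016,0,0,0.02,0.016,0,0,0.02,0.016,0])

```text
time: 14.12
tool_pos: [0.5912, 0.0604, 0.0783]
tcp_rot: [-2.219, -2.224, 0.0]
wrist_force: [0.1, -0.1, 0.8]
width: 1.002
grip_force: 0.0
```

```bash
python3 go.py .594 .060 .079 90
```

```text
t 14.125 pos [0.5912 0.0604 0.0783] head 90.11 z [-0.0002 -0.     -1.    ] F [ 0.0748 -0.0673  0.7614] w 1.002 -> [-0.0004  0.0028 -0.0007] 0.002
```

Call:
step_arm(series=[0,0.002,0,0,0,0.003,0.001,0,0,0.003,0.003,0,0,0.003,0.003,0])

```text
time: 14.62
tool_pos: [0.5939, 0.0604, 0.075]
tcp_rot: [-2.219, -2.223, 0.001]
wrist_force: [-0.3, -1.0, 0.5]
width: 0.998
grip_force: 0.0
```

Call:
step_arm(series=[0,0,0.002,0,0,0,0.002,0])

```text
time: 14.88
tool_pos: [0.594, 0.0604, 0.073]
tcp_rot: [-2.219, -2.223, 0.001]
wrist_force: [-0.8, 0.3, -0.0]
width: 1.003
grip_force: 0.0
```

Call:
step_arm(series=[0,0,0.002,0,0,0,0.002,0])

```text
time: 15.12
tool_pos: [0.594, 0.0604, 0.0711]
tcp_rot: [-2.219, -2.224, 0.0]
wrist_force: [0.6, 0.7, 0.4]
width: 1.001
grip_force: 0.0
```

Call:
step_arm(series=[0,0,0.002,0,0,0,0.002,0])

```text
time: 15.38
tool_pos: [0.5948, 0.0604, 0.0697]
tcp_rot: [2.219, 2.223, 0.001]
wrist_force: [0.6, 0.5, 3.1]
width: 1.001
grip_force: 1.1
```

Call:
step_arm(series=[0,0,0.002,0,0,0,0.002,0])

```text
time: 15.62
tool_pos: [0.5949, 0.0605, 0.0678]
tcp_rot: [2.219, 2.223, 0.002]
wrist_force: [0.8, 0.3, 3.4]
width: 1.001
grip_force: 1.4
```

Call:
step_arm(series=[0,0.001,0.002,0,0,0.002,0.004,0,0,0.002,0.004,0])

```text
time: 16.0
tool_pos: [0.5971, 0.0605, 0.0638]
tcp_rot: [2.218, 2.223, 0.002]
wrist_force: [-0.6, -0.3, 5.8]
width: 0.999
grip_force: 2.3
```

Call:
step_arm(series=[0,0.001,0.002,0,0,0.002,0.004,0,0,0.002,0.004,0])

```text
time: 16.38
tool_pos: [0.5988, 0.0605, 0.0611]
tcp_rot: [2.219, 2.223, 0.001]
wrist_force: [-4.9, 0.1, 12.9]
width: 0.998
grip_force: 6.9
```

Force jumped to 13 N after ~10 mm of travel, so the key is home. Back off along the normal, then out in front of the rail.

Call:
step_arm(series=[0,-0.002,-0.004,0,0,-0.004,-0.009,0,0,-0.012,-0.014,0,0,-0.02,-0.016,0,0,-0.028,-0.018,0,0,-0.028,-0.018,0,0,-0.028,-0.018,0])

```text
time: 17.25
tool_pos: [0.5701, 0.0604, 0.0772]
tcp_rot: [2.219, 2.224, 0.0]
wrist_force: [0.5, -0.2, 0.6]
width: 1.001
grip_force: 0.0
```

```bash
python3 - <<'E'
from go import *
s=cam('scene')
go(.572,.130,.11,90)
import cv2
o=cv2.cvtColor(cv2.imread('pics/s0.png'),4)
# brightness near each flag (proud top ~ z .070,x .6195), before vs now
for n,y in(('sq',.13),('bar',.06),('x',-.01),('rd',-.08)):
    u,v=proj(s,(.6195,y,.066)).round().astype(int)
    print(n,(u,v),o[v-5:v+6,u].mean(1).astype(int),s['image'][v-5:v+6,u].mean(1).astype(int))
E
```

```text
t 17.3 pos [0.5703 0.0604 0.0772] head 90.11 z [ 0.0001  0.     -1.    ] F [ 0.3178 -0.4966  0.6461] w 1.004 -> [ 0.0696  0.0019 -0.0328] 0.0019
sq (np.int64(393), np.int64(330)) [141 143 151 159 160 153 148 148 156 174 190] [146 148 153 154 152 152 153 154 156 164 176]
bar (np.int64(360), np.int64(329)) [138 136 146 156 158 153 148 147 142 131 130] [145 143 141 123  93 101 139 165 169 151 138]
x (np.int64(327), np.int64(328)) [136 129 141 155 161 156 151 153 171 191 200] [145 142 146 141 133 127 124 131 162 194 205]
rd (np.int64(295), np.int64(326)) [160 139 129 136 151 161 159 152 151 167 189] [166 142 122 125 147 164 165 158 157 173 196]
```

Call:
step_arm(series=[0,0.002,-0.02,0,0.04,0.002,-0.02,0,0.07,0.002,-0.02,0,0.07,0.002,-0.02,0,0.07,0.002,0,0,0.07,0.014,0,0,0.07,0.022,0,0,0.07,0.022,0,0])

```text
time: 18.3
tool_pos: [0.5936, 0.1299, 0.0776]
tcp_rot: [2.22, 2.222, 0.002]
wrist_force: [-0.8, -0.6, -0.3]
width: 0.999
grip_force: 0.0
```

```bash
python3 go.py .594 .130 .074 90
```

```text
t 18.3 pos [0.5936 0.1299 0.0776] head 90.05 z [ 0.0012  0.0002 -1.    ] F [-0.8227 -0.586  -0.2718] w 0.999 -> [0.0001 0.0004 0.0036] 0.0009
```

Call:
step_arm(series=[0,0,0.004,0,0,0.001,0.008,0,0,0.001,0.01,0,0,0.002,0.012,0,0,0.003,0.014,0,0,0.003,0.014,0])

```text
time: 19.05
tool_pos: [0.5963, 0.1305, 0.0646]
tcp_rot: [2.218, 2.222, 0.003]
wrist_force: [0.3, -1.3, 5.6]
width: 1.003
grip_force: 2.8
```

Call:
step_arm(series=[0,0.001,0.002,0,0,0.002,0.003,0,0,0.002,0.004,0,0,0.002,0.004,0])

```text
time: 19.55
tool_pos: [0.597, 0.1306, 0.0634]
tcp_rot: [2.219, 2.224, 0.001]
wrist_force: [-12.3, -2.0, 24.4]
width: 1.001
grip_force: 13.7
```

Home with 24 N. Retract and go round in front of the plus key to the round key.

Call:
step_arm(series=[0,-0.002,-0.006,0,0,-0.005,-0.012,0,0,-0.014,-0.016,0,0,-0.022,-0.018,0,0,-0.03,-0.03,0,0,-0.03,-0.04,0,0,-0.03,-0.04,0])

```text
time: 20.42
tool_pos: [0.5684, 0.1306, 0.101]
tcp_rot: [2.218, 2.222, 0.004]
wrist_force: [0.9, -0.8, 0.7]
width: 1.001
grip_force: 0.0
```

```bash
python3 go.py .570 -.080 .100 90
```

```text
t 20.425 pos [0.5684 0.1306 0.101 ] head 90.12 z [ 0.0033  0.0006 -1.    ] F [ 0.8827 -0.8016  0.6815] w 1.001 -> [-0.2107  0.0012  0.0009] 0.0021
```

Call:
step_arm(series=[-0.05,0.001,0,0.002,-0.1,0.001,0,0.002,-0.15,0.001,0,0.002,-0.19,0.001,0,0.002,-0.21,0.001,0,0.002,-0.21,0.001,0,0.002,-0.21,0.001,0,0.002])

```text
time: 21.3
tool_pos: [0.5685, -0.0787, 0.0992]
tcp_rot: [-2.221, -2.221, -0.0]
wrist_force: [0.0, 0.1, 0.3]
width: 1.001
grip_force: 0.0
```

```bash
python3 - <<'E'
from go import *
s=cam('scene')
go(.594,-.080,.077,90)
cv2.imwrite('pics/c8.png',cv2.resize(s['image'][280:370,280:430],(800,480),interpolation=cv2.INTER_CUBIC)[...,::-1])
E
```

```text
t 21.35 pos [ 0.5685 -0.0784  0.0992] head 90.06 z [-0.0003  0.0006 -1.    ] F [-0.1626  0.0869  0.5931] w 0.998 -> [-0.0017  0.0255  0.0221] 0.001
```

View pics/c8.png

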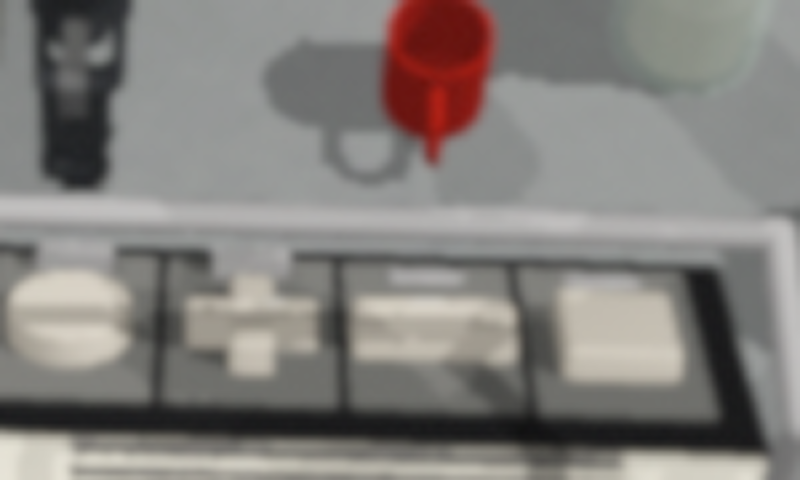

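The bar and square tell-tales (crop 425,275 and 605,280) are down. Those of the plus and round keys (250,260 and 75,250) still stand, and the finger at col 75 lines up with the round key.

Call:
step_arm(series=[-0.002,0.002,0.012,0,-0.002,0.002,0.022,0,-0.002,0.012,0.022,0,-0.002,0.02,0.022,0,-0.002,0.025,0.022,0,-0.002,0.025,0.026,0,-0.002,0.026,0.03,0,-0.002,0.026,0.03,0])

```text
time: 22.35
tool_pos: [0.5951, -0.0818, 0.0698]
tcp_rot: [2.221, 2.22, 0.001]
wrist_force: [0.6, 0.5, 3.6]
width: 1.001
grip_force: 1.6
```

Call:
step_arm(series=[0,0.001,0.002,0,0,0.002,0.004,0,0,0.003,0.006,0,0,0.003,0.006,0])

```text
time: 22.85
tool_pos: [0.5983, -0.0818, 0.0641]
tcp_rot: [2.221, 2.22, 0.002]
wrist_force: [-0.1, 0.5, 5.9]
width: 0.998
grip_force: 2.9
```

Call:
step_arm(series=[0,0.001,0.002,0,0,0.002,0.004,0,0,0.002,0.005,0,0,0.002,0.005,0])

```text
time: 23.35
tool_pos: [0.599, -0.0818, 0.063]
tcp_rot: [-2.221, -2.222, 0.001]
wrist_force: [-16.5, 2.4, 30.6]
width: 1.004
grip_force: 17.5
```

Home (30 N). Retract clear.

Call:
step_arm(series=[0,-0.002,-0.007,0,0,-0.006,-0.014,0,0,-0.015,-0.018,0,0,-0.023,-0.02,0,0,-0.032,-0.03,0,0,-0.034,-0.07,0,0,-0.034,-0.11,0,0,-0.034,-0.16,0])

```text
time: 24.35
tool_pos: [0.5639, -0.0814, 0.2186]
tcp_rot: [-2.22, -2.22, 0.002]
wrist_force: [0.3, 0.3, -0.3]
width: 0.999
grip_force: 0.0
```

Call:
step_arm(series=[0,-0.04,-0.05,0,0,-0.08,-0.08,0,0,-0.08,-0.08,0,0,-0.08,-0.08,0])

```text
time: 24.85
tool_pos: [0.4853, -0.0816, 0.2979]
tcp_rot: [2.221, 2.221, 0.0]
wrist_force: [-0.3, -0.9, -0.0]
width: 1.001
grip_force: 0.0
```

```bash
python3 - <<'E'
from go import *
s=cam('scene');t=cam('top')
go(.5,-.08,.3,90)
for n,y in(('sq',.13),('bar',.06),('x',-.01),('rd',-.08)):
    u,v=proj(s,(.6195,y,.066)).round().astype(int); print(n,s['image'][v-5:v+6,u].mean(1).astype(int))
    X=[.658,y,.095];u,v=proj(s,X).round().astype(int)
m=near(blobs(red(t)),(434,285))[2].astype(np.uint8); b=cv2.morphologyEx(m,cv2.MORPH_OPEN,cv2.getStructuringElement(cv2.MORPH_ELLIPSE,(13,13)))
print('mug',circ(t,b,.093))
E
```

```text
t 24.95 pos [ 0.4852 -0.0814  0.2965] head 90.01 z [-0.0026  0.0007 -1.    ] F [ 0.4736 -0.4589  0.5212] w 0.998 -> [ 0.0014  0.0148 -0.0035] 0.0001
sq [144 144 144 126  96 100 134 161 175 184 196]
bar [142 140 139 120  88  87 119 144 149 132 121]
x [143 141 153 164 166 160 155 158 175 195 204]
rd [164 145 141 144 133  98  92 131 164 185 197]
mug ((0.3738917112350464, -0.29126566648483276), 0.03649896755814552)
```

The dark gap now shows at the square, bar and round tell-tales (down) but not at the plus (up). The mug hasn't moved and the arm is clear, so I'm handing in.

```bash
python3 -c "
from h import *
print(job.finish_job())"
```

```text
the job is handed in; nothing more can be done
None
```

The red mug stands upright on the warming plate, about 6 mm off centre; the bar, square and round keys were pressed home in that order, the plus key was left up, and the job is handed in, though no verdict came back.

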